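# Make up the edging reel on its spindle

## Robot

A 6-joint arm with a two-finger parallel gripper is mounted at the origin on the work surface. World frame = base frame: x ahead of the robot, y to its left, z up, the work surface at z = 0. Lengths are in m, angles in rad, forces in N, time in s.
With the tool pointing down it reaches from about 0.35 to 0.775 m from the base axis. Payload 7.3 kg.
Tool frame: the origin (TCP) lies at the very end of the fingers, on their centre line; the grasp point (between the pads) lies 19 mm behind it; z points along the fingers, y is the line along which they close (so a half turn about z gives the same grasp; the last joint's range is limited). The gripper opens to 92 mm and grips with 3 to 60 N. Pads are 19 mm wide; open, the fingers measure 130 mm over their backs; the gripper's body (75 mm by 190 mm) begins 47 mm behind the grasp point.
Start: joints at [1.2, 0.342, 1.524, -0, 1.275, -0.146], TCP at [0.117, 0.512, 0.196] pointing down, gripper open.
Joint ranges: [-2.53, 2.53], [-0.77, 2.02], [0.04, 2.7], [-1, 4.14], [0.28, 2.66], [-3.11, 3.11]. Speed limits (rad/s): [2.57, 2.57, 3.14, 3.14, 3.14, 3.14].

## Interface

Orientations are given as [roll, pitch, yaw] about the fixed x, y, z axes, in that order (R = Rz(yaw) Ry(pitch) Rx(roll)).
In Python, from cell import observe, read_camera, get_calibration, hand_in, search_frame gives the robot as it stands.
- The arm moves only by the tool step_arm, never from a script. Its argument "commands" is a list of rows, each an object with "translation": the shift along the tool's x, y, z in mm, a list of three; "roll": the turn about the tool's z in rad. In form: [{"translation": [x, y, z], "roll": roll}, ...]. A call has 1 to 20 rows; each row shifts and turns the commanded pose from where the row before left it, along the tool's axes as they then stand; what a row does not reach is not made up. A row lasts 1/12 s, in which the tool goes at most 41.7 mm and 7.16 degrees, less where a joint would pass 70% of its speed; a pose out of reach is approached as far as the arm can. A call is refused whole if a number of a shift passes 41.7 or a number of a turn 0.125, either way. A call with a gripper value outside its range is refused whole. "fingers" is the opening, from 0 (shut) to 1 (fully open), set as the call begins (left out, the last holds). The fingers move at their own pace and stop on an object; "grip_force" is the grip in N (left out, the last holds). Time passes only in rows, so rows that do not move let the fingers close. It gives the time, the measured TCP pose, the force, the opening and the grip force at its end, in the units of the state.
- observe(): the state, without advancing time (a new reading comes with each control period).
- read_camera(name): name is "side" or "top"; returns the picture (480x640x3 uint8, red, green, blue); there is no depth.
- get_calibration(name): a dict with "camera_matrix" (3x3 intrinsics, pixels), "world_from_camera" (4x4, takes a point from camera to world coordinates). Camera axes: x right, y up, looking along -z (the intrinsics and any distortion apply to the point x, -y, -z); pixel columns grow to the right and rows downward; lengths in m; the calibration is good to about 2 mm. A picture is of the moment at which its call begins. get_calibration takes no time and is no camera call.
- hand_in(): hands the job in; it is judged then, once.
Trained networks look in the newest picture that a camera, given by its name, has taken for a name from the list of things; names that differ only in an ending like _2 or _b are one class to them, and where a whole thing is asked for, a point or a joint stands for the part that bears it (a point fixed in the world has none). Each returns a list of dicts, best first, with "confidence" (0 to 1); they miss things now and then, are a little off and sometimes report something else, mostly with a low value. They report only what shows in the picture. A call takes as long as a camera call. They do not tell look-alikes from the thing itself.
- search_frame(camera, name): "at" ([x, y, z] in m, in world coordinates, good to about 4 mm: the middle of the surface that is visible of it).
The state is a dict: "time": time; "qpos": joint angles; "qvel": joint speeds; "joint_efforts": joint torques, N m; "tool_pos": TCP position; "tool_rot": TCP orientation; "contact_force": force on the tool from outside, world axes, zero at the start; "torque": the same for the moment, N m; "opening": finger opening in m; "grip_force": force on a finger pad.
Only numpy, scipy, OpenCV 4.12 (cv2) and the standard library are available. Lean on these libraries where they do the work, as an engineer would, in place of code of your own. Each camera call takes 0.05 s, during which the arm holds its last target. There are 200 camera calls.

## Task

Make up the edging reel's hub on the upright spindle of the stand, in this order: the wooden keyed flange, turned so that its foot drops between the two cheeks and lies flat on the base, then the grey spacer ring, then the aluminium clamp bar, and last the black cap over the top of the spindle. Lower each part down gently rather than dropping it, let every one lie flat on the one below, and leave the other things on the bench where they are.

Things in the scene. Friction and masses are not known exactly. Their poses are not given: they have to be found in the camera images.
- stand: Reel stand fixed to the bench: grey base plate 140 (its x) x 100 (y) x 12 mm high, an upright steel spindle of 24 mm diameter at its centre and two low cheeks beside it. Origin on the spindle's axis at bench height, z up.
- stand_top (a point): Tip of the stand's spindle, on its axis, 110 mm above the bench and 98 mm above the base plate; the last 6 mm taper to 16 mm diameter.
- stand_seat (a point): Middle of the slot, on the spindle's axis on top of the base plate, 12 mm above the bench. The slot is 68 mm wide (in y) between two steel cheeks 60 mm long along this x, 8 mm thick, 12 mm high above the base plate, with rounded top edges.
- flange_mid (a point): Keyed flange, dark wood, 200 g: foot plate 120 (x) x 64 (y) x 10 mm, on it a collar 60 (x) x 44 (y) x 50 mm high, 28 mm hole right through. Plate goes in the slot, x along the slot's x (either way round), flat on the base; mid then 42 mm above bench, spindle 38 mm out of the collar: grip the collar's 44 mm sides near its top. Point: centre, on the hole's axis, 30 mm above underside.
- spacer_mid (a point): Spacer, grey plastic ring lying flat: 60 mm outer diameter, 28 mm hole, 14 mm thick, about 60 g. Goes second, on the flange's collar (72 mm above the bench; its mid point is then at 79 mm). Point at its centre, 7 mm above its underside.
- bar_mid (a point): Clamp bar, flat aluminium, lying flat: 120 (its x) x 40 (y) x 12 mm thick, 28 mm hole through its middle, about 150 g. Goes third, on the spacer (86 mm above the bench; mid point then at 92 mm), at any yaw. Point at its centre, 6 mm above its underside.
- cap_mid (a point): Cap, black plastic, about 100 g, standing skirt down: round skirt 60 mm diameter, 20 mm high, with a 28 mm hole 16 mm deep in its underside; above it a round grip 40 mm in diameter, from 24 to 48 mm (the top). Goes last, on the clamp bar (98 mm above the bench; mid point then at 122 mm). Point on its axis, 24 mm above its underside.
- bottle: white spray bottle with a blue trigger head, 66 mm diameter, 226 mm tall, standing; origin at the centre of its underside. Bystander.
- tape: cardboard ring (empty tape core), 110 mm outer and 80 mm inner diameter, 30 mm high, lying flat; origin at the centre of its underside. Bystander: its hole is far too wide for the spindle.
- driver: screwdriver lying on the bench, about 200 mm long along its own x; origin under its middle. Bystander.
- mug: white mug, 80 mm diameter, 90 mm high, handle on its own +y side; origin at the centre of its underside. Bystander.
- hammer: hammer lying on the bench, about 250 mm long along its own x; origin under its middle. Bystander.
- clipbox: open grey plastic box 140 x 100 x 50 mm, empty; origin at the centre of its underside. Bystander.
- brush: hand brush lying on the bench, about 200 mm long along its own x; origin under its middle. Bystander.
Things that resemble listed ones, but are neither listed nor needed, are in the scene too. Leave any purple look-alike of the part that bears flange_mid alone. There is more than one size of the part that bears spacer_mid; the job needs the smaller.

How it is judged:
On the way, in this order (a step that is already met when the one before it is completed fails the run):
1. the keyed flange lies between the cheeks, flat on the base, spindle through it (z of flange_mid in the frame of stand between 0.038 and 0.046 m and horizontal distance between flange_mid and stand below 0.005 m and angle between flange_mid's own z axis and vertical below 0.07 rad and angle between the x axis of flange_mid and the x axis of stand, either way round below 0.1 rad), for 0.2 s.
2. the spacer lies on the collar, on the spindle (all of step 1 and z of spacer_mid in the frame of stand between 0.075 and 0.083 m and horizontal distance between spacer_mid and stand below 0.005 m and angle between spacer_mid's own z axis and vertical below 0.07 rad), for 0.2 s.
3. the clamp bar lies on the spacer, on the spindle (all of step 2 and z of bar_mid in the frame of stand between 0.088 and 0.096 m and horizontal distance between bar_mid and stand below 0.005 m and angle between bar_mid's own z axis and vertical below 0.07 rad), for 0.2 s.
4. the cap sits over the spindle on the clamp bar (all of step 3 and z of cap_mid in the frame of stand between 0.118 and 0.126 m and horizontal distance between cap_mid and stand below 0.005 m and angle between cap_mid's own z axis and vertical below 0.07 rad), for 0.2 s.
At the end, for the whole second after the job is handed in: Flange, spacer, clamp bar and cap lie on the spindle in this order from below, each within 5 mm of its axis, within 4 mm of its seated height (mid points at 42, 79, 92, 122 mm) and level within 4 degrees; the flange along the cheeks within 5.7 degrees; all at rest and released (all of step 4 and linear speed of each of flange, spacer, bar, cap below 0.02 m/s and contact force between each of flange, spacer, bar, cap and the fingers below 0.1 N); the robot touches nothing.
It fails at once if a part is dropped down the spindle (faster than 0.65 m/s while on it) ((horizontal distance between flange_mid and stand below 0.012 m and z of flange_mid in the frame of stand below 0.115 m and linear speed of flange above 0.65 m/s) or (horizontal distance between spacer_mid and stand below 0.012 m and z of spacer_mid in the frame of stand below 0.115 m and linear speed of spacer above 0.65 m/s) or (horizontal distance between bar_mid and stand below 0.012 m and z of bar_mid in the frame of stand below 0.115 m and linear speed of bar above 0.65 m/s) or (horizontal distance between cap_mid and stand below 0.012 m and z of cap_mid in the frame of stand below 0.135 m and linear speed of cap above 0.65 m/s)).
It fails at once if another thing on the bench (bottle, tape core, screwdriver, mug, hammer, box, brush) is moved more than 40 mm (distance of any of bottle, tape, driver, mug, hammer, clipbox, brush from where it was at the start of the episode above 0.04 m).
It also fails if it takes over 72 s, if anything falls off the work surface, if the arm or the gripper's body presses on something with over 40 N, if the wrist force passes 120 N, or if a joint passes its speed limit or range.

## Working session

There is one attempt and no reset: what is moved stays moved. The work goes in short steps, Python scripts to look and compute and a tool call to move; the robot and the scene stay as the last step left them, time stands still between calls to the robot, and variables do not carry over. Pictures are saved under pics/ and viewed, at most 11 in all, crops included, and the job is handed in when it is done.

Besides the shell and the picture viewer there is one more tool, called by a JSON object that holds its "op" and its "data", one argument or row to a line. step_arm: Moves the arm, as the interface text tells. Its arguments: {"type":"object","properties":{"commands":{"type":"array"},"fingers":{"type":"number"},"grip_force":{"type":"number"}},"required":["commands"]}

```bash
mkdir -p pics
cat > h.py <<'E'
import numpy as np, cv2
from cell import *
def save(n,f):
    im=read_camera(n); cv2.imwrite('pics/'+f,im[:,:,::-1]); return im
def proj(n,p):
    c=get_calibration(n);K=np.array(c['camera_matrix']);T=np.linalg.inv(np.array(c['world_from_camera']))
    q=(T@np.r_[p,1])[:3]; q=q*[1,-1,-1]; q=K@q; return q[:2]/q[2]
def back(n,uv,z):
    c=get_calibration(n);K=np.array(c['camera_matrix']);T=np.array(c['world_from_camera'])
    d=np.linalg.inv(K)@np.r_[uv,1]; d=T[:3,:3]@(d*[1,-1,-1]); o=T[:3,3]
    return o+d*(z-o[2])/d[2]
E
python3 - <<'E'
from h import *
save('top','top1.png');save('side','side1.png')
for c in ('top','side'):
    print(c,np.round(np.array(get_calibration(c)['world_from_camera']),3).tolist(), {k:v for k,v in get_calibration(c).items() if k!='world_from_camera'})
for n in ('stand','stand_top','flange_mid','spacer_mid','bar_mid','cap_mid'):
    for c in ('top','side'):
        for r in search_frame(c,n)[:4]: print(n,c,np.round(r['at'],3),round(r['confidence'],2),proj(c,r['at']).round())
print(observe())
E
```

```text
top [[0.012, 0.989, -0.146, 0.303], [-1.0, 0.012, -0.003, -0.026], [-0.002, 0.146, 0.989, 1.537], [0.0, 0.0, 0.0, 1.0]] {'camera_matrix': array([[541.91769721,   0.        , 318.75019525],
       [  0.        , 541.91769721, 240.98727979],
       [  0.        ,   0.        ,   1.        ]])}
side [[0.754, 0.336, -0.565, -0.187], [-0.657, 0.412, -0.631, -0.778], [0.02, 0.847, 0.531, 0.736], [0.0, 0.0, 0.0, 1.0]] {'camera_matrix': array([[451.11060322,   0.        , 315.77346413],
       [  0.        , 451.11060322, 236.59338317],
       [  0.        ,   0.        ,   1.        ]])}
stand top [0.46  0.013 0.014] 0.93 [307. 265.]
stand top [ 0.404 -0.268  0.008] 0.72 [406. 286.]
stand side [0.455 0.009 0.014] 0.93 [298. 262.]
stand_top top [0.384 0.272 0.011] 0.43 [214. 290.]
stand_top side [0.454 0.008 0.014] 0.92 [298. 263.]
flange_mid top [0.223 0.315 0.012] 0.71 [196. 349.]
flange_mid top [0.389 0.274 0.012] 0.67 [213. 289.]
flange_mid side [0.233 0.304 0.038] 0.69 [173. 238.]
flange_mid side [0.371 0.258 0.02 ] 0.61 [224. 234.]
flange_mid side [ 0.397 -0.268  0.015] 0.23 [355. 325.
[... 344 characters left out ...]
02  0.024] 0.63 [423. 293.]
{'time': 0.7, 'qpos': array([ 1.20000787e+00,  3.41969790e-01,  1.52413935e+00, -2.48226932e-05,
        1.27540073e+00, -1.45973941e-01]), 'qvel': array([-0.00089551, -0.00030813,  0.00144886, -0.00071005,  0.00256219,
        0.00074765]), 'joint_efforts': array([-1.85881145e-03, -4.31025982e+01, -2.44448304e+01,  7.18934205e-02,
        4.82051529e-02, -3.99621754e-06]), 'tool_pos': array([0.11700957, 0.51179615, 0.19644244]), 'tool_rot': array([3.14151420e+00, 3.55375827e-05, 2.91678536e+00]), 'contact_force': array([-0.12806643, -0.02335832, -0.91191046]), 'torque': array([0.01311349, 0.02407489, 0.04352588]), 'grip_force': 0.0, 'opening': 0.0918020533135598}
```

View pics/top1.png

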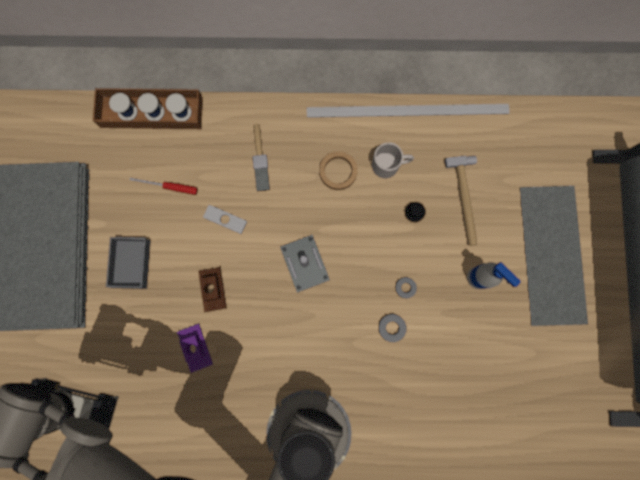

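View pics/side1.png

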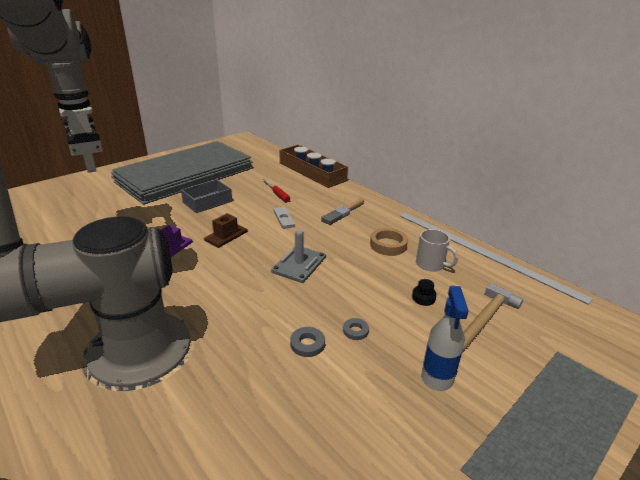

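The top view shows the dark brown flange at (213,289), with its purple look-alike at (195,348). The small ring is at (405,287), the larger one at (392,328). The bar is at (225,218), the cap at (415,212) and the stand at (305,264). The brown flange and the ring at (405,287) fit the description (not purple, the smaller ring); I'll confirm both in one enlarged crop.

Run:
```python
import cv2,numpy as np
t=cv2.imread('pics/top1.png')
s=[cv2.resize(t[v-24:v+24,u-32:u+32],(400,300),interpolation=cv2.INTER_CUBIC) for u,v in((212,288),(400,305),(305,264),(224,219))]
cv2.imwrite('pics/crop1.png',np.vstack([np.hstack(s[:2]),np.hstack(s[2:])]))
```

```text
(no output)
```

View pics/crop1.png

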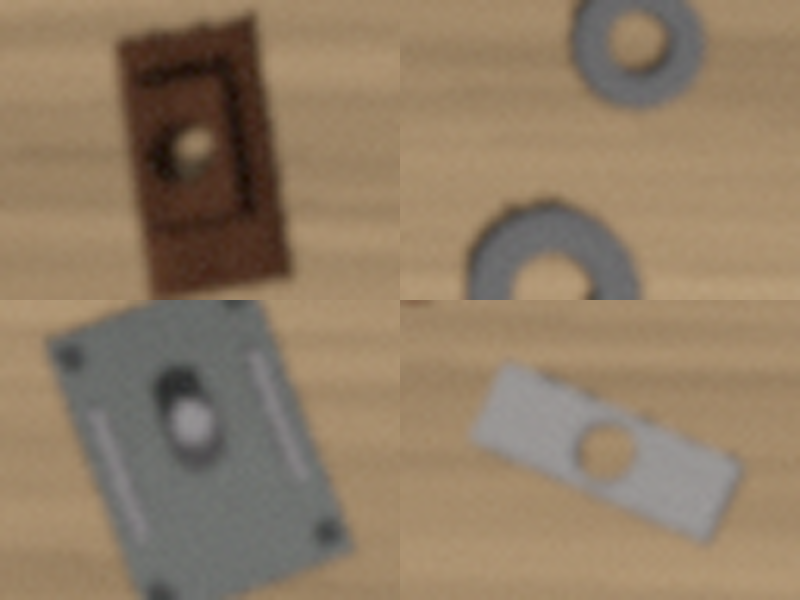

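```bash
cat > fit.py <<'E'
from h import *
from scipy.optimize import minimize
def box(a,b,z0,z1): return np.array([[x,y,z] for x in(-a/2,a/2) for y in(-b/2,b/2) for z in(z0,z1)])
def cyl(d,z0,z1):
    t=np.linspace(0,2*np.pi,48); return np.array([[d/2*np.cos(a),d/2*np.sin(a),z] for a in t for z in(z0,z1)])
M=dict(stand=[box(.14,.1,0,.012),cyl(.024,.012,.104),cyl(.016,.104,.110)],flange=[box(.12,.064,0,.01),box(.06,.044,.01,.06)],
 spacer=[cyl(.06,0,.014)],bar=[box(.12,.04,0,.012)],cap=[cyl(.06,0,.02),cyl(.04,.02,.048)])
S=8
def fit(cam,im,name,g,z0=0.,yawfree=True):
    c=np.round(proj(cam,[g[0],g[1],.02])).astype(int); w=45
    im=np.ascontiguousarray(im[c[1]-w:c[1]+w,c[0]-w:c[0]+w]); im=cv2.resize(im,None,fx=S,fy=S,interpolation=cv2.INTER_LINEAR)
    hsv=cv2.cvtColor(im,cv2.COLOR_RGB2HSV)
    if name in('flange','cap'): ch=255-im[:,:,0] 
    else: ch=255-hsv[:,:,1]
    th,_=cv2.threshold(ch,0,255,cv2.THRESH_OTSU)
    if name=='flange': th=255-105
    if name=='cap': th=255-60
    m=(ch>th).astype(np.uint8)
    def ren(p):
        o=np.zeros_like(m); C,s=np.cos(p[2]),np.sin(p[2]); R=np.array([[C,-s,0],[s,C,0],[0,0,1]])
        for h in M[name]:
            q=np.array([proj(cam,R@v+[p[0],p[1],z0]) for v in h]); q=(q-c+w+.5)*S-.5
            cv2.fillConvexPoly(o,cv2.convexHull((q*16).astype(np.int32)),1,shift=4)
        return o
    near=cv2.dilate(ren(g),np.ones((81,81))); m=m*near
    cn,hi=cv2.findContours(m,cv2.RETR_EXTERNAL,cv2.CHAIN_APPROX_NONE)
    b=max(cn,key=cv2.contourArea); m[:]=0; cv2.drawContours(m,[b],-1,1,-1)
    f=lambda p:1-(ren(p)&m).sum()/(ren(p)|m).sum()
    sim=np.array([g,g+np.array([.012,0,0]),g+np.array([0,.012,0]),g+np.array([0,0,.15])])
    for k in range(2):
        r=minimize(f,g,method='Nelder-Mead',options=dict(initial_simplex=sim,xatol=1e-4,fatol=1e-5,maxiter=120)); g=r.x; sim=g+(sim-sim[0])*.4
    return r.x,r.fun
E
python3 - <<'E'
from fit import *
I={c:cv2.imread(f'pics/{c}1.png')[:,:,::-1] for c in('top','side')}
# yaw guesses from the top image corners
def yaw(a,b,z):
    d=back('top',b,z)-back('top',a,z); return np.arctan2(d[1],d[0])
u=lambda cx,cy,x,y:(cx-32+x/6.25,cy-24+y/6.25)
G=dict(stand=[.455,.01,yaw(u(305,264,140,240),u(305,264,95,110),.024)],flange=[.38,.265,yaw(u(212,288,290,275),u(212,288,253,15),.01)],
 spacer=[.4,-.268,0],bar=[.585,.25,yaw(u(224,219,740,160),u(224,219,505,60),.012)],cap=[.605,-.295,0])
for n,g in G.items():
    print(n,np.round(g,3),*[(c,*map(lambda a:np.round(a,4),fit(c,I[c],n,np.array(g)))) for c in('top','side')])
print('spindle tip top px',u(305,264,193,122),back('top',u(305,264,193,122),.11))
E
```

```text
Traceback (most recent call last):
  File "fit.py", line 31, in fit
    r=minimize(f,g,method='Nelder-Mead',options=dict(initial_simplex=sim,xatol=1e-4,fatol=1e-5,maxiter=120)); g=r.x; sim=g+(sim-sim[0])*.4
  File "fit.py", line 28, in <lambda>
    f=lambda p:1-(ren(p)&m).sum()/(ren(p)|m).sum()
                                   ~~~^^^
  File "fit.py", line 22, in ren
    q=np.array([proj(cam,R@v+[p[0],p[1],z0]) for v in h]); q=(q-c+w+.5)*S-.5
                ~~~~^^^^^^^^^^^^^^^^^^^^^^^^
  File "h.py", line 6, in proj
    c=get_calibration(n);K=np.array(c['camera_matrix']);T=np.linalg.inv(np.array(c['world_from_camera']))
ValueError: time passes only in moves, steps and waits
```

```bash
cat > h.py <<'E'
import numpy as np, cv2, functools
from cell import *
@functools.cache
def cal(n):
    c=get_calibration(n); return np.array(c['camera_matrix']),np.array(c['world_from_camera'])
def save(n,f):
    im=read_camera(n); cv2.imwrite('pics/'+f,im[:,:,::-1]); return im
def proj(n,p):
    K,T=cal(n); p=np.asarray(p)
    q=((p-T[:3,3])@T[:3,:3]*[1,-1,-1])@K.T; return q[...,:2]/q[...,2:]
def back(n,uv,z):
    K,T=cal(n); d=T[:3,:3]@((np.linalg.inv(K)@np.r_[uv,1])*[1,-1,-1]); o=T[:3,3]
    return o+d*(z-o[2])/d[2]
E
sed -i 's/q=np.array(\[proj.*for v in h\]);/q=proj(cam,h@R.T+[p[0],p[1],z0]);/' fit.py
cat > run1.py <<'E'
from fit import *
I={c:cv2.imread(f'pics/{c}1.png')[:,:,::-1] for c in('top','side')}
def yaw(a,b,z):
    d=back('top',b,z)-back('top',a,z); return np.arctan2(d[1],d[0])
u=lambda cx,cy,x,y:(cx-32+x/6.25,cy-24+y/6.25)
G=dict(stand=[.455,.01,yaw(u(305,264,140,240),u(305,264,95,110),.024)],flange=[.38,.265,yaw(u(212,288,290,275),u(212,288,253,15),.01)],
 spacer=[.4,-.268,0],bar=[.585,.25,yaw(u(224,219,740,160),u(224,219,505,60),.012)],cap=[.605,-.295,0])
for n,g in G.items():
    print(n,np.round(g,3),*[(c,*map(lambda a:np.round(a,4),fit(c,I[c],n,np.array(g)))) for c in('top','side')])
print('spindle tip',back('top',u(305,264,193,122),.11))
E
python3 run1.py
```

```text
stand [0.455 0.01  0.351] ('top', array([0.4659, 0.0203, 0.3714]), np.float64(0.0493)) ('side', array([0.465 , 0.0185, 0.3857]), np.float64(0.0681))
flange [0.38  0.265 0.179] ('top', array([0.3897, 0.2783, 0.2217]), np.float64(0.0839)) ('side', array([0.3854, 0.2732, 0.213 ]), np.float64(0.0436))
spacer [ 0.4   -0.268  0.   ] ('top', array([ 0.399 , -0.2658, -0.0593]), np.float64(0.1016)) ('side', array([ 0.3993, -0.2682,  0.1821]), np.float64(0.106))
bar [0.585 0.25  1.175] ('top', array([0.5902, 0.2511, 1.17  ]), np.float64(0.0237)) ('side', array([0.5873, 0.2467, 1.1604]), np.float64(0.037))
cap [ 0.605 -0.295  0.   ] ('top', array([ 0.618 , -0.2919,  0.0193]), np.float64(0.229)) ('side', array([ 0.6169, -0.2966,  0.0537]), np.float64(0.1227))
spindle tip [0.46373581 0.01808781 0.11      ]
```

```bash
sed -i 's/    return r.x,r.fun/    o=cv2.cvtColor(im,cv2.COLOR_RGB2BGR)\n    for k,col in((m,(0,255,0)),(ren(g),(0,0,255))): cv2.drawContours(o,cv2.findContours(k,0,1)[0],-1,col,2)\n    cv2.imwrite(f"pics\/dbg_{cam}_{name}.png",o[160:560,160:560]); return r.x,r.fun/' fit.py
python3 run1.py >/dev/null
python3 - <<'E'
import cv2,numpy as np
r=[np.hstack([cv2.resize(cv2.imread(f'pics/dbg_{c}_{n}.png'),(200,200)) for n in('stand','flange','spacer','cap')]) for c in('top','side')]
cv2.imwrite('pics/dbg.png',np.vstack(r))
E
```

```text
(no output)
```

View pics/dbg.png

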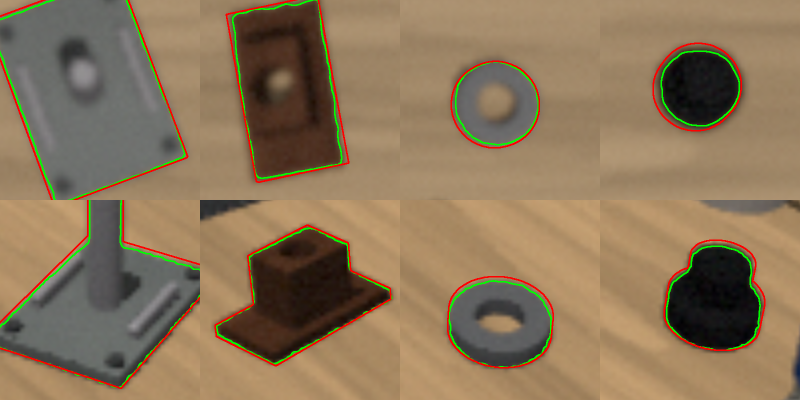

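```bash
python3 - <<'E'
s=open('fit.py').read()
i=s.index("    if name=='flange': th"); j=s.index("    m=(ch>th)")
s=s[:i]+"    k=np.ones((33,33)); a=(ch>th).astype(np.uint8); cen=slice(w*S-80,w*S+80)\n    th=.5*np.median(ch[cen,cen][cv2.erode(a,k)[cen,cen]>0])+.5*np.median(ch[cv2.dilate(a,k)==0]) if name not in('spacer',) else .4*th+.6*np.median(ch[cv2.dilate(a,k)==0])\n"+s[j:]
open('fit.py','w').write(s)
E
python3 run1.py
```

```text
stand [0.455 0.01  0.351] ('top', array([0.4659, 0.0204, 0.3717]), np.float64(0.0515)) ('side', array([0.4649, 0.0174, 0.3809]), np.float64(0.0709))
flange [0.38  0.265 0.179] ('top', array([0.3894, 0.2784, 0.1871]), np.float64(0.0458)) ('side', array([0.3854, 0.2731, 0.1857]), np.float64(0.0332))
spacer [ 0.4   -0.268  0.   ] ('top', array([ 0.3995, -0.2672,  0.0506]), np.float64(0.0277)) ('side', array([ 0.3982, -0.269 ,  0.1336]), np.float64(0.0404))
bar [0.585 0.25  1.175] ('top', array([0.5904, 0.2512, 1.1695]), np.float64(0.0218)) ('side', array([0.5875, 0.2468, 1.1597]), np.float64(0.0534))
cap [ 0.605 -0.295  0.   ] ('top', array([ 0.6168, -0.2924,  0.0125]), np.float64(0.1132)) ('side', array([ 0.6155, -0.2969,  0.0485]), np.float64(0.0611))
spindle tip [0.46373581 0.01808781 0.11      ]
```

```bash
cat > plan.py <<'E'
import sys
from h import *
from scipy.spatial.transform import Rotation as Ro
def plan(x,y,z,psi):
    o=observe(); R=Ro.from_euler('xyz',o['tool_rot']).as_matrix(); d=R.T@(np.array([x,y,z])-o['tool_pos'])*1000
    dp=(psi-o['tool_rot'][2]+np.pi/2)%np.pi-np.pi/2
    print('tool mm',d.round(1),'roll',round(-dp,3),'t',o['time'],'pos',o['tool_pos'].round(4),'rot',o['tool_rot'].round(3),'q6',o['qpos'][5].round(2),'F',o['contact_force'].round(1),'open',round(o['opening'],4),'grip',o['grip_force'])
if __name__=='__main__': plan(*map(float,sys.argv[1:5]))
E
python3 plan.py .3875 .2757 .12 .186
```

```text
tool mm [-316.3 -169.9   76.4] roll -0.411 t 0.7 pos [0.117  0.5118 0.1964] rot [3.142 0.    2.917] q6 -0.15 F [-0.1 -0.  -0.9] open 0.0918 grip 0.0
```

{"op": "step_arm", "data": {
  "commands": [
    {"translation": [-28.8, -15.4, 0], "roll": 0},
    {"translation": [-28.8, -15.4, 0], "roll": 0},
    {"translation": [-28.8, -15.4, 0], "roll": 0},
    {"translation": [-28.8, -15.4, 0], "roll": 0},
    {"translation": [-28.8, -15.4, 0], "roll": 0},
    {"translation": [-28.8, -15.4, 0], "roll": 0},
    {"translation": [-28.8, -15.4, 0], "roll": 0},
    {"translation": [-28.8, -15.4, 0], "roll": 0},
    {"translation": [-28.8, -15.4, 0], "roll": 0},
    {"translation": [-28.8, -15.4, 0], "roll": 0},
    {"translation": [-28.8, -15.4, 0], "roll": 0},
    {"translation": [0, 0, 19], "roll": -0.103},
    {"translation": [0, 0, 19], "roll": -0.103},
    {"translation": [0, 0, 19], "roll": -0.103},
    {"translation": [0, 0, 19], "roll": -0.103},
    {"translation": [0, 0, 0], "roll": 0}
  ],
  "fingers": 1
}}

```text
time: 2.03
tool_pos: [0.3861, 0.2749, 0.1174]
tool_rot: [-3.14, -0.006, -2.951]
contact_force: [-1.3, -0.2, -0.1]
opening: 0.092
grip_force: 0.0
```

```bash
python3 plan.py .3875 .2757 .038 .186
```

```text
tool mm [-2.   0.7 79.4] roll 0.004 t 2.0333 pos [0.3861 0.2749 0.1174] rot [-3.14  -0.006 -2.951] q6 -1.3 F [-1.3 -0.2 -0.1] open 0.092 grip 0.0
```

{"op": "step_arm", "data": {
  "commands": [
    {"translation": [-1, 0.5, 20], "roll": 0},
    {"translation": [0, 0, 20], "roll": 0},
    {"translation": [0, 0, 20], "roll": 0},
    {"translation": [0, 0, 19], "roll": 0},
    {"translation": [0, 0, 0], "roll": 0},
    {"translation": [0, 0, 0], "roll": 0},
    {"translation": [0, 0, 0], "roll": 0}
  ]
}}

```text
time: 2.62
tool_pos: [0.3899, 0.2773, 0.0428]
tool_rot: [3.141, 0.002, -2.956]
contact_force: [0.4, 0.4, 0.4]
opening: 0.0916
grip_force: 0.0
```

{"op": "step_arm", "data": {
  "commands": [
    {"translation": [0, 0, 0], "roll": 0},
    {"translation": [0, 0, 0], "roll": 0},
    {"translation": [0, 0, 0], "roll": 0},
    {"translation": [0, 0, 0], "roll": 0},
    {"translation": [0, 0, 0], "roll": 0},
    {"translation": [0, 0, 0], "roll": 0},
    {"translation": [0, 0, 0], "roll": 0},
    {"translation": [0, 0, 0], "roll": 0}
  ],
  "fingers": 0,
  "grip_force": 20
}}

```text
time: 3.28
tool_pos: [0.389, 0.2767, 0.0414]
tool_rot: [3.142, 0.0, -2.954]
contact_force: [-0.1, -0.4, -0.5]
opening: 0.0429
grip_force: 0.0
```

```bash
python3 plan.py .3875 .2757 .038 .186
```

```text
tool mm [ 1.6 -0.7  3.4] roll 0.001 t 3.2833 pos [0.389  0.2767 0.0414] rot [ 3.142  0.    -2.954] q6 -1.3 F [-0.1 -0.4 -0.5] open 0.0429 grip 0.0
```

{"op": "step_arm", "data": {
  "commands": [
    {"translation": [0, 0, 0], "roll": 0},
    {"translation": [0, 0, 0], "roll": 0},
    {"translation": [0, 0, 0], "roll": 0},
    {"translation": [0, 0, 0], "roll": 0}
  ]
}}

```text
time: 3.62
tool_pos: [0.3889, 0.2767, 0.0414]
tool_rot: [3.142, -0.0, -2.954]
contact_force: [0.2, -0.5, -0.1]
opening: 0.0161
grip_force: 0.0
```

Run:
```python
from h import *
a=save('top','top2.png');b=save('side','side2.png')
f=lambda im,u,v:cv2.resize(im[v-50:v+50,u-50:u+50],(400,400))[:,:,::-1]
cv2.imwrite('pics/c2.png',np.hstack([f(a,213,289),f(b,226,210)]))
```

```text
(no output)
```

View pics/c2.png

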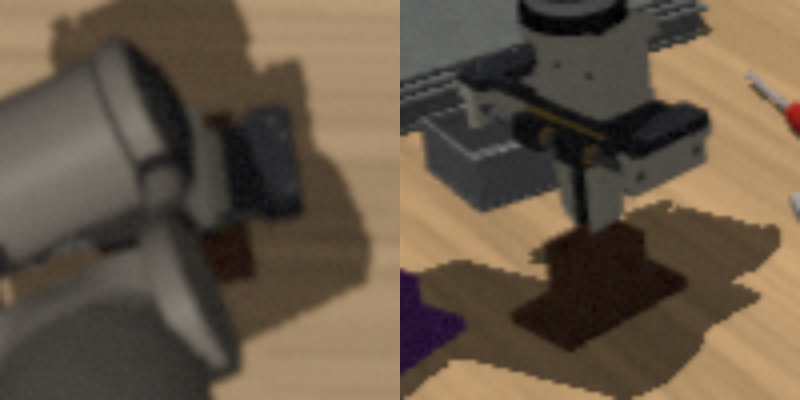

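Run:
```python
from h import *
for z in(.041,.05,.06,.07,.08):print(z,proj('side',[.389,.2767,z]))
print(proj('side',[.3875,.2757,.06]))
o=observe();print(o['qpos'],o['opening'],o['tool_pos'],o['contact_force'])
```

```text
0.041 [225.09736542 223.47839541]
0.05 [224.83868954 220.89554205]
0.06 [224.54912245 218.00424293]
0.07 [224.25726684 215.0900933 ]
0.08 [223.9630955  212.15282119]
[224.29079965 218.29038861]
[ 4.57632645e-01  4.50643237e-01  1.85403949e+00  1.05329925e-04
  8.36855253e-01 -1.30045115e+00] 0.008656987065877836 [0.38897349 0.27676449 0.04141263] [ 0.15478812 -0.77369578  0.60799248]
```

Run:
```python
from h import *
p=np.array([.117,.5118,.1964]);psi=2.917;y=np.array([np.sin(psi),-np.cos(psi),0])
for s in(-.05,0,.05):
  for dz in(0,.02): print(s,dz,proj('side',p+s*y+[0,0,dz]),proj('top',p+s*y+[0,0,dz]))
a=cv2.imread('pics/side1.png')[110:185,45:145];b=cv2.imread('pics/side2.png')[180:255,180:280]
cv2.imwrite('pics/c3.png',np.hstack([cv2.resize(a,(400,300),interpolation=0),cv2.resize(b,(400,300),interpolation=0)]))
```

```text
-0.05 0 [ 94.4692779  180.82476289] [114.86041496 401.63177151]
-0.05 0.02 [ 92.69948403 174.10234097] [111.69379883 402.87853559]
0 0 [ 92.53546495 174.00146053] [ 94.89841604 396.58065041]
0 0.02 [ 90.80136402 167.41901346] [ 91.42799927 397.74767576]
0.05 0 [ 90.71111374 167.56438501] [ 74.99136071 391.54343207]
0.05 0.02 [ 89.01156456 161.11708527] [ 71.21883958 392.63115591]
```

View pics/c3.png

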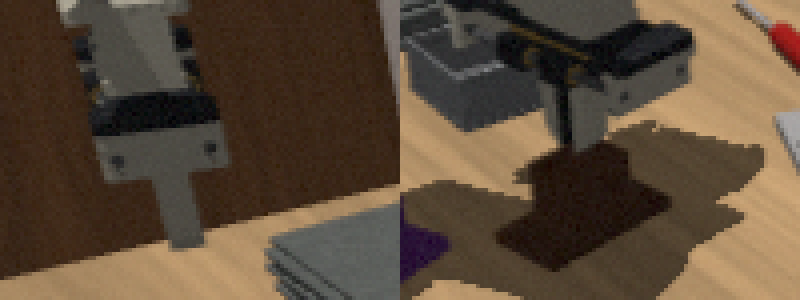

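Tip rows (172 against a predicted 181 at the start; 217.5 against 223.5 now) show the real fingertips about 20–25 mm above the reported TCP. I'll command lower and check the height by contact.

{"op": "step_arm", "data": {
  "commands": [
    {"translation": [0.8, -0.4, 0], "roll": 0},
    {"translation": [0.8, -0.3, 0], "roll": 0},
    {"translation": [0, 0, 0], "roll": 0},
    {"translation": [0, 0, 0], "roll": 0},
    {"translation": [0, 0, 0], "roll": 0},
    {"translation": [0, 0, 0], "roll": 0},
    {"translation": [0, 0, 0], "roll": 0},
    {"translation": [0, 0, 0], "roll": 0},
    {"translation": [0, 0, 0], "roll": 0},
    {"translation": [0, 0, 0], "roll": 0},
    {"translation": [0, 0, 9], "roll": 0},
    {"translation": [0, 0, 9], "roll": 0},
    {"translation": [0, 0, 9], "roll": 0},
    {"translation": [0, 0, 0], "roll": 0},
    {"translation": [0, 0, 0], "roll": 0}
  ],
  "fingers": 1
}}

```text
time: 4.97
tool_pos: [0.3868, 0.2754, 0.0134]
tool_rot: [-3.141, -0.002, -2.954]
contact_force: [0.4, 0.4, -0.5]
opening: 0.0917
grip_force: 0.0
```

{"op": "step_arm", "data": {
  "commands": [
    {"translation": [0, 0, 0], "roll": 0},
    {"translation": [0, 0, 0], "roll": 0},
    {"translation": [0, 0, 0], "roll": 0},
    {"translation": [0, 0, 0], "roll": 0},
    {"translation": [0, 0, 0], "roll": 0},
    {"translation": [0, 0, 0], "roll": 0},
    {"translation": [0, 0, 0], "roll": 0},
    {"translation": [0, 0, 0], "roll": 0},
    {"translation": [0, 0, 0], "roll": 0},
    {"translation": [0, 0, 0], "roll": 0}
  ],
  "fingers": 0
}}

```text
time: 5.8
tool_pos: [0.3876, 0.2759, 0.0145]
tool_rot: [3.141, 0.0, -2.954]
contact_force: [-0.7, 0.4, 1.7]
opening: 0.0436
grip_force: 20.0
```

{"op": "step_arm", "data": {
  "commands": [
    {"translation": [0, 0, -10], "roll": 0},
    {"translation": [0, 0, -30], "roll": 0},
    {"translation": [0, 0, -30], "roll": 0},
    {"translation": [0, 0, -30], "roll": 0},
    {"translation": [0, 0, -30], "roll": 0},
    {"translation": [-2.8, -26.7, 0], "roll": 0},
    {"translation": [-2.8, -26.7, 0], "roll": 0},
    {"translation": [-2.8, -26.7, 0], "roll": 0},
    {"translation": [-2.8, -26.7, 0], "roll": 0},
    {"translation": [-2.8, -26.7, 0], "roll": 0},
    {"translation": [-2.8, -26.7, 0], "roll": 0},
    {"translation": [-2.8, -26.7, 0], "roll": 0},
    {"translation": [-2.8, -26.7, 0], "roll": 0},
    {"translation": [-2.8, -26.7, 0], "roll": 0},
    {"translation": [-2.8, -26.7, 0], "roll": 0},
    {"translation": [0, 0, 0], "roll": -0.094},
    {"translation": [0, 0, 0], "roll": -0.094},
    {"translation": [0, 0, 0], "roll": 0},
    {"translation": [0, 0, 0], "roll": 0},
    {"translation": [0, 0, 0], "roll": 0}
  ]
}}

```text
time: 7.47
tool_pos: [0.4644, 0.0189, 0.1442]
tool_rot: [3.141, -0.0, -2.769]
contact_force: [-0.4, 0.4, -2.9]
opening: 0.0438
grip_force: 20.0
```

Run:
```python
from fit import *
from plan import plan
plan(.465,.019,.14,.376)
a=save('top','top3.png');b=save('side','side3.png')
f=lambda im,u,v:cv2.resize(im[v-50:v+50,u-50:u+50],(400,400))[:,:,::-1]
uv=proj('side',[.465,.019,.12]).astype(int);print(uv)
cv2.imwrite('pics/c4.png',np.hstack([f(a,300,258),f(b,*uv)]))
```

```text
tool mm [-0.6 -0.1  4.2] roll -0.003 t 7.4667 pos [0.4644 0.0189 0.1442] rot [ 3.141 -0.    -2.769] q6 -2.07 F [-0.4  0.4 -2.9] open 0.0438 grip 19.999789595603943
[298 226]
```

View pics/c4.png

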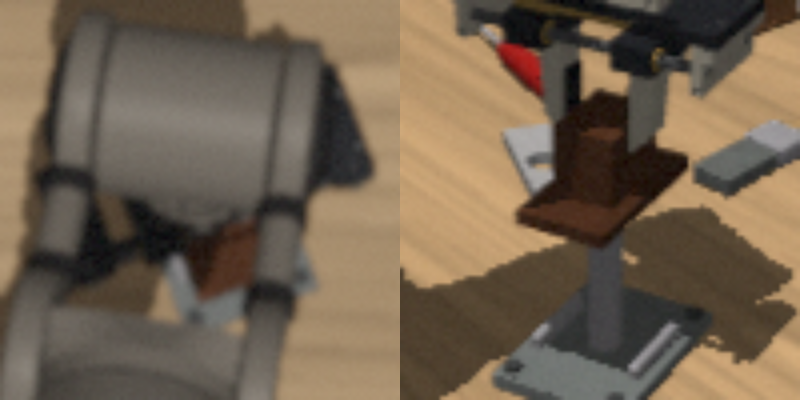

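Run:
```python
from fit import *
psi=-2.769;x=np.array([np.cos(psi),np.sin(psi),0]);y=np.array([np.sin(psi),-np.cos(psi),0]);p=np.array([.4644,.0189,.1442])
for dz in(.015,.02,.025,.03):print(dz,*[ (proj('side',p+s*y+a*x+[0,0,dz])-[248,176])*4+[400,0] for s in(-.022,-.034) for a in(-.0095,.0095)])
im=cv2.imread('pics/side3.png')[:,:,::-1]
# flange silhouette side
r=fit('side',im,'flange',np.array([.4644,.0189,.373]),.13);print(r)
```

```text
0.015 [639.02733689 154.25701418] [624.97610433 166.83713994] [655.28399976 158.74256519] [641.37883438 171.42825002]
0.02 [639.11202993 147.54597434] [625.02963375 160.07177969] [655.40598278 152.0153785 ] [641.47033003 164.6465691 ]
0.025 [639.19710743 140.80447139] [625.08340916 153.27532833] [655.5285217  145.25753525] [641.56224784 157.83359793]
0.03 [639.28257199 134.03229743] [625.13743228 146.44757105] [655.65162031 138.46882542] [641.65459073 150.98911944]
(array([0.46199745, 0.01550117, 0.38324587]), np.float64(0.23278788701792508))
```

{"op": "step_arm", "data": {
  "commands": [
    {"translation": [-0.6, 0, 7], "roll": 0},
    {"translation": [0, 0, 7], "roll": 0},
    {"translation": [0, 0, 7], "roll": 0},
    {"translation": [0, 0, 7], "roll": 0},
    {"translation": [0, 0, 0], "roll": 0},
    {"translation": [0, 0, 0], "roll": 0}
  ]
}}

```text
time: 8.07
tool_pos: [0.4649, 0.0189, 0.1157]
tool_rot: [3.141, -0.001, -2.766]
contact_force: [0.2, -0.4, -2.4]
opening: 0.0436
grip_force: 20.0
```

{"op": "step_arm", "data": {
  "commands": [
    {"translation": [0, 0, 8], "roll": 0},
    {"translation": [0, 0, 8], "roll": 0},
    {"translation": [0, 0, 8], "roll": 0},
    {"translation": [0, 0, 8], "roll": 0},
    {"translation": [0, 0, 8], "roll": 0},
    {"translation": [0, 0, 8], "roll": 0},
    {"translation": [0, 0, 0], "roll": 0},
    {"translation": [0, 0, 0], "roll": 0}
  ]
}}

```text
time: 8.73
tool_pos: [0.465, 0.0189, 0.0679]
tool_rot: [3.141, -0.001, -2.766]
contact_force: [0.5, -0.0, -2.3]
opening: 0.044
grip_force: 20.0
```

{"op": "step_arm", "data": {
  "commands": [
    {"translation": [0, 0, 8], "roll": 0},
    {"translation": [0, 0, 8], "roll": 0},
    {"translation": [0, 0, 8], "roll": 0},
    {"translation": [0, 0, 3], "roll": 0},
    {"translation": [0, 0, 3], "roll": 0},
    {"translation": [0, 0, 3], "roll": 0},
    {"translation": [0, 0, 0], "roll": 0},
    {"translation": [0, 0, 0], "roll": 0}
  ]
}}

```text
time: 9.4
tool_pos: [0.4654, 0.0189, 0.0354]
tool_rot: [3.142, 0.0, -2.766]
contact_force: [0.8, -0.2, -2.0]
opening: 0.0438
grip_force: 20.0
```

{"op": "step_arm", "data": {
  "commands": [
    {"translation": [0, 0, 3], "roll": 0},
    {"translation": [0, 0, 3], "roll": 0},
    {"translation": [0, 0, 2], "roll": 0},
    {"translation": [0, 0, 1.5], "roll": 0},
    {"translation": [0, 0, 0], "roll": 0},
    {"translation": [0, 0, 0], "roll": 0}
  ]
}}

```text
time: 9.9
tool_pos: [0.4652, 0.0189, 0.0265]
tool_rot: [3.142, 0.0, -2.766]
contact_force: [-2.1, 1.3, 7.0]
opening: 0.0439
grip_force: 20.0
```

{"op": "step_arm", "data": {
  "commands": [
    {"translation": [0, 0, 0], "roll": 0},
    {"translation": [0, 0, 0], "roll": 0},
    {"translation": [0, 0, 0], "roll": 0},
    {"translation": [0, 0, 0], "roll": 0},
    {"translation": [0, 0, 0], "roll": 0},
    {"translation": [0, 0, 0], "roll": 0},
    {"translation": [0, 0, -5], "roll": 0},
    {"translation": [0, 0, -35], "roll": 0},
    {"translation": [0, 0, -35], "roll": 0},
    {"translation": [0, 0, -35], "roll": 0},
    {"translation": [20.9, -30.3, 0], "roll": 0},
    {"translation": [20.9, -30.3, 0], "roll": 0},
    {"translation": [20.9, -30.3, 0], "roll": 0},
    {"translation": [20.9, -30.3, 0], "roll": 0},
    {"translation": [20.9, -30.3, 0], "roll": 0},
    {"translation": [20.9, -30.3, 0], "roll": 0},
    {"translation": [20.9, -30.3, 0], "roll": 0},
    {"translation": [20.9, -30.3, 0], "roll": 0},
    {"translation": [0, 0, 0], "roll": 0},
    {"translation": [0, 0, 0], "roll": 0}
  ],
  "fingers": 1
}}

```text
time: 11.57
tool_pos: [0.3979, -0.2694, 0.136]
tool_rot: [3.141, 0.0, -2.77]
contact_force: [-0.5, 0.5, 0.6]
opening: 0.0914
grip_force: 0.0
```

Run:
```python
from fit import *
from plan import plan
plan(.399,-.268,0,.376)
M['stand']=M['flange']  # seated flange
b=save('side','side4.png');a=save('top','top4.png')
r=fit('side',b,'flange',np.array([.465,.019,.376]),.012);print(r)
cv2.imwrite('pics/c5.png',cv2.resize(b[200:300,240:360],(720,600))[:,:,::-1])
```

```text
tool mm [ -1.5   0.9 136. ] roll -0.004 t 11.5667 pos [ 0.3979 -0.2694  0.136 ] rot [ 3.141  0.    -2.77 ] q6 -2.7 F [-0.5  0.5  0.6] open 0.0914 grip 0.0
(array([ 0.44887981,  0.00827762, -0.05504757]), np.float64(0.3176737190821698))
```

View pics/c5.png

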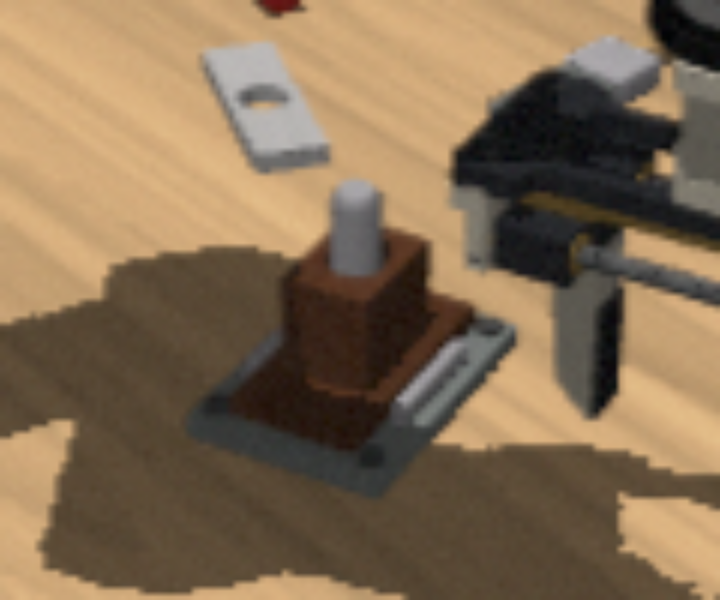

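The flange is seated flat between the cheeks. Next is the spacer.

{"op": "step_arm", "data": {
  "commands": [
    {"translation": [-1, 0.6, 30], "roll": 0},
    {"translation": [0, 0, 30], "roll": 0},
    {"translation": [0, 0, 30], "roll": 0},
    {"translation": [0, 0, 25], "roll": 0},
    {"translation": [0, 0, 16], "roll": 0},
    {"translation": [0, 0, 5], "roll": 0},
    {"translation": [0, 0, 5], "roll": 0},
    {"translation": [0, 0, 2], "roll": 0},
    {"translation": [0, 0, 0], "roll": 0},
    {"translation": [0, 0, 0], "roll": 0}
  ]
}}

```text
time: 12.5
tool_pos: [0.3999, -0.2673, -0.0062]
tool_rot: [-3.14, 0.001, -2.766]
contact_force: [1.0, -0.4, 1.3]
opening: 0.0923
grip_force: 0.0
```

{"op": "step_arm", "data": {
  "commands": [
    {"translation": [0, 0, 4], "roll": 0},
    {"translation": [0, 0, 4], "roll": 0},
    {"translation": [0, 0, 2], "roll": 0},
    {"translation": [0, 0, 0], "roll": 0}
  ]
}}

```text
time: 12.83
tool_pos: [0.399, -0.2668, -0.0175]
tool_rot: [3.141, -0.0, -2.767]
contact_force: [-0.3, 0.0, -0.8]
opening: 0.0917
grip_force: 0.0
```

{"op": "step_arm", "data": {
  "commands": [
    {"translation": [0, 0, 2], "roll": 0},
    {"translation": [0, 0, 2], "roll": 0},
    {"translation": [0, 0, 0], "roll": 0}
  ]
}}

```text
time: 13.08
tool_pos: [0.3991, -0.2669, -0.0215]
tool_rot: [3.141, -0.0, -2.766]
contact_force: [0.7, -0.2, -0.6]
opening: 0.0916
grip_force: 0.0
```

{"op": "step_arm", "data": {
  "commands": [
    {"translation": [0, 0, 1.5], "roll": 0},
    {"translation": [0, 0, 1.5], "roll": 0},
    {"translation": [0, 0, 0], "roll": 0}
  ]
}}

```text
time: 13.33
tool_pos: [0.3991, -0.2669, -0.0244]
tool_rot: [3.141, -0.0, -2.766]
contact_force: [-0.2, -0.7, 0.7]
opening: 0.0915
grip_force: 0.0
```

{"op": "step_arm", "data": {
  "commands": [
    {"translation": [0, 0, 0], "roll": 0},
    {"translation": [0, 0, 0], "roll": 0},
    {"translation": [0, 0, 0], "roll": 0},
    {"translation": [0, 0, 0], "roll": 0},
    {"translation": [0, 0, 0], "roll": 0},
    {"translation": [0, 0, 0], "roll": 0},
    {"translation": [0, 0, 0], "roll": 0}
  ],
  "fingers": 0
}}

```text
time: 13.92
tool_pos: [0.3993, -0.2671, -0.0241]
tool_rot: [-3.142, 0.0, -2.766]
contact_force: [0.1, 0.4, -0.0]
opening: 0.0593
grip_force: 20.0
```

{"op": "step_arm", "data": {
  "commands": [
    {"translation": [0, 0, -10], "roll": 0},
    {"translation": [0, 0, -35], "roll": 0},
    {"translation": [0, 0, -35], "roll": 0},
    {"translation": [0, 0, -35], "roll": 0},
    {"translation": [0, 0, -30], "roll": 0},
    {"translation": [-20.8, 30.2, 0], "roll": 0},
    {"translation": [-20.8, 30.2, 0], "roll": 0},
    {"translation": [-20.8, 30.2, 0], "roll": 0},
    {"translation": [-20.8, 30.2, 0], "roll": 0},
    {"translation": [-20.8, 30.2, 0], "roll": 0},
    {"translation": [-20.8, 30.2, 0], "roll": 0},
    {"translation": [-20.8, 30.2, 0], "roll": 0},
    {"translation": [-20.8, 30.2, 0], "roll": 0},
    {"translation": [0, 0, 0], "roll": 0},
    {"translation": [0, 0, 0], "roll": 0},
    {"translation": [0, 0, 0], "roll": 0}
  ]
}}

```text
time: 15.25
tool_pos: [0.4653, 0.0187, 0.1212]
tool_rot: [-3.141, -0.0, -2.765]
contact_force: [0.5, -0.1, -0.6]
opening: 0.0596
grip_force: 20.0
```

```bash
python3 plan.py .465 .0186 .0875 .376
```

```text
tool mm [ 0.3  0.  33.7] roll 0.0 t 15.25 pos [0.4653 0.0187 0.1212] rot [-3.141 -0.    -2.765] q6 -2.07 F [ 0.5 -0.1 -0.6] open 0.0596 grip 19.999822487588972
```

{"op": "step_arm", "data": {
  "commands": [
    {"translation": [0, 0, 10], "roll": 0},
    {"translation": [0, 0, 10], "roll": 0},
    {"translation": [0, 0, 7], "roll": 0},
    {"translation": [0, 0, 7], "roll": 0},
    {"translation": [0, 0, 7], "roll": 0},
    {"translation": [0, 0, 5], "roll": 0},
    {"translation": [0, 0, 0], "roll": 0},
    {"translation": [0, 0, 0], "roll": 0}
  ]
}}

```text
time: 15.92
tool_pos: [0.4655, 0.0186, 0.0747]
tool_rot: [3.141, -0.0, -2.767]
contact_force: [-0.2, 0.3, -1.2]
opening: 0.06
grip_force: 20.0
```

Underside at 99 mm and no side force. Lowering on to the collar (tool z about 0.048).

{"op": "step_arm", "data": {
  "commands": [
    {"translation": [0, 0, 7], "roll": 0},
    {"translation": [0, 0, 7], "roll": 0},
    {"translation": [0, 0, 5], "roll": 0},
    {"translation": [0, 0, 3], "roll": 0},
    {"translation": [0, 0, 2], "roll": 0},
    {"translation": [0, 0, 1.5], "roll": 0},
    {"translation": [0, 0, 1], "roll": 0},
    {"translation": [0, 0, 0], "roll": 0},
    {"translation": [0, 0, 0], "roll": 0}
  ]
}}

```text
time: 16.67
tool_pos: [0.4657, 0.0187, 0.0485]
tool_rot: [-3.142, 0.0, -2.766]
contact_force: [0.2, 0.3, -0.0]
opening: 0.0597
grip_force: 20.0
```

{"op": "step_arm", "data": {
  "commands": [
    {"translation": [0, 0, 1], "roll": 0},
    {"translation": [0, 0, 0], "roll": 0},
    {"translation": [0, 0, 0], "roll": 0}
  ]
}}

```text
time: 16.92
tool_pos: [0.4658, 0.0187, 0.0479]
tool_rot: [-3.141, 0.001, -2.766]
contact_force: [-0.6, -0.3, 4.7]
opening: 0.0599
grip_force: 20.0
```

{"op": "step_arm", "data": {
  "commands": [
    {"translation": [0, 0, 0], "roll": 0},
    {"translation": [0, 0, 0], "roll": 0},
    {"translation": [0, 0, 0], "roll": 0},
    {"translation": [0, 0, 0], "roll": 0},
    {"translation": [0, 0, 0], "roll": 0},
    {"translation": [0, 0, -5], "roll": 0},
    {"translation": [0, 0, -35], "roll": 0},
    {"translation": [0, 0, -35], "roll": 0},
    {"translation": [-24.9, 21.1, 0], "roll": 0},
    {"translation": [-24.9, 21.1, 0], "roll": 0},
    {"translation": [-24.9, 21.1, 0], "roll": 0},
    {"translation": [-24.9, 21.1, 0], "roll": 0},
    {"translation": [-24.9, 21.1, 0], "roll": 0},
    {"translation": [-24.9, 21.1, 0], "roll": 0},
    {"translation": [-24.9, 21.1, 0], "roll": 0},
    {"translation": [-24.9, 21.1, 0], "roll": 0},
    {"translation": [0, 0, 0], "roll": -0.113},
    {"translation": [0, 0, 0], "roll": -0.113},
    {"translation": [0, 0, 0], "roll": -0.113},
    {"translation": [0, 0, 0], "roll": -0.113}
  ],
  "fingers": 1
}}

```text
time: 18.58
tool_pos: [0.5889, 0.2491, 0.1224]
tool_rot: [3.141, -0.0, -2.308]
contact_force: [-0.1, 0.4, -0.1]
opening: 0.0918
grip_force: 0.0
```

{"op": "step_arm", "data": {
  "commands": [
    {"translation": [0, 0, 25], "roll": -0.113},
    {"translation": [0, 0, 25], "roll": -0.113},
    {"translation": [0, 0, 25], "roll": -0.113},
    {"translation": [0, 0, 10], "roll": 0},
    {"translation": [0, 0, 0], "roll": 0},
    {"translation": [0, 0, 0], "roll": 0}
  ]
}}

```text
time: 19.08
tool_pos: [0.5893, 0.2489, 0.0379]
tool_rot: [3.141, 0.0, -1.979]
contact_force: [0.7, 0.3, 1.0]
opening: 0.0915
grip_force: 0.0
```

```bash
python3 plan.py .589 .249 -.025 1.165
python3 - <<'E'
from fit import *
b=read_camera('side');cv2.imwrite('pics/c6.png',cv2.resize(b[190:290,210:370],(800,500))[:,:,::-1])
E
```

```text
tool mm [-0.   0.3 62.9] roll -0.002 t 19.0833 pos [0.5893 0.2489 0.0379] rot [ 3.141  0.    -1.979] q6 -2.45 F [0.7 0.3 1. ] open 0.0915 grip 0.0
```

View pics/c6.png

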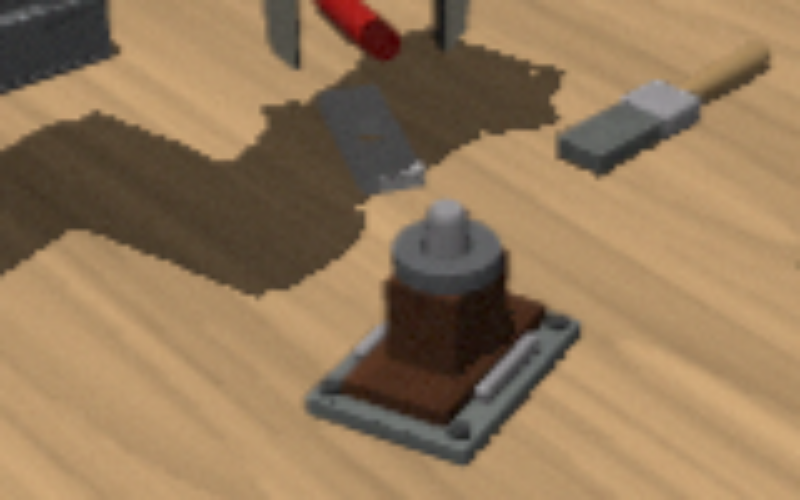

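The spacer lies flat on the collar, and the fingers straddle the bar clear of the screwdriver.

{"op": "step_arm", "data": {
  "commands": [
    {"translation": [0, 0, 25], "roll": 0},
    {"translation": [0, 0, 20], "roll": 0},
    {"translation": [0, 0, 10], "roll": 0},
    {"translation": [0, 0, 4], "roll": 0},
    {"translation": [0, 0, 2], "roll": 0},
    {"translation": [0, 0, 0], "roll": 0},
    {"translation": [0, 0, 0], "roll": 0}
  ]
}}

```text
time: 19.72
tool_pos: [0.59, 0.2491, -0.0222]
tool_rot: [-3.14, 0.001, -1.976]
contact_force: [-0.7, 0.1, -0.3]
opening: 0.0918
grip_force: 0.0
```

{"op": "step_arm", "data": {
  "commands": [
    {"translation": [0, 0, 0], "roll": 0},
    {"translation": [0, 0, 0], "roll": 0},
    {"translation": [0, 0, 0], "roll": 0},
    {"translation": [0, 0, 0], "roll": 0},
    {"translation": [0, 0, 0], "roll": 0},
    {"translation": [0, 0, 0], "roll": 0},
    {"translation": [0, 0, 0], "roll": 0},
    {"translation": [0, 0, 0], "roll": 0},
    {"translation": [0, 0, 0], "roll": 0},
    {"translation": [0, 0, 0], "roll": 0}
  ],
  "fingers": 0,
  "grip_force": 25
}}

```text
time: 20.55
tool_pos: [0.589, 0.2488, -0.0236]
tool_rot: [3.142, 0.0, -1.975]
contact_force: [0.4, 0.3, -1.0]
opening: 0.0397
grip_force: 25.0
```

{"op": "step_arm", "data": {
  "commands": [
    {"translation": [0, 0, -10], "roll": 0},
    {"translation": [0, 0, -35], "roll": 0},
    {"translation": [0, 0, -35], "roll": 0},
    {"translation": [0, 0, -35], "roll": 0},
    {"translation": [0, 0, -32], "roll": 0},
    {"translation": [32.5, 2.9, 0], "roll": 0},
    {"translation": [32.5, 2.9, 0], "roll": 0},
    {"translation": [32.5, 2.9, 0], "roll": 0},
    {"translation": [32.5, 2.9, 0], "roll": 0},
    {"translation": [32.5, 2.9, 0], "roll": 0},
    {"translation": [32.5, 2.9, 0], "roll": 0},
    {"translation": [32.5, 2.9, 0], "roll": 0},
    {"translation": [32.5, 2.9, 0], "roll": 0},
    {"translation": [0, 0, 0], "roll": 0},
    {"translation": [0, 0, 0], "roll": 0},
    {"translation": [0, 0, 0], "roll": 0}
  ]
}}

```text
time: 21.88
tool_pos: [0.4659, 0.019, 0.1241]
tool_rot: [-3.14, 0.001, -1.976]
contact_force: [1.0, -0.7, -0.8]
opening: 0.0395
grip_force: 25.0
```

```bash
python3 plan.py .4655 .0188 .0624 1.165
python3 - <<'E'
from fit import *
o=observe()
b=save('side','side5.png');print(fit('side',b,'bar',np.array([*o['tool_pos'][:2],o['tool_rot'][2]]),o['tool_pos'][2]+.0236))
E
```

```text
tool mm [ 0.4  0.3 61.7] roll 0.0 t 21.8833 pos [0.4659 0.019  0.1241] rot [-3.140e+00  1.000e-03 -1.976e+00] q6 -2.86 F [ 1.  -0.7 -0.8] open 0.0395 grip 24.996585845947266
(array([ 0.46363831,  0.01843611, -1.957672  ]), np.float64(0.19553351943669017))
```

{"op": "step_arm", "data": {
  "commands": [
    {"translation": [0.3, 0.3, 10], "roll": 0},
    {"translation": [0, 0, 10], "roll": 0},
    {"translation": [0, 0, 7], "roll": 0},
    {"translation": [0, 0, 7], "roll": 0},
    {"translation": [0, 0, 7], "roll": 0},
    {"translation": [0, 0, 6], "roll": 0},
    {"translation": [0, 0, 0], "roll": 0},
    {"translation": [0, 0, 0], "roll": 0}
  ]
}}

```text
time: 22.6
tool_pos: [0.4649, 0.0189, 0.0762]
tool_rot: [3.141, -0.0, -1.975]
contact_force: [-0.7, -1.0, -1.9]
opening: 0.0396
grip_force: 25.0
```

{"op": "step_arm", "data": {
  "commands": [
    {"translation": [0, 0, 5], "roll": 0},
    {"translation": [0, 0, 4], "roll": 0},
    {"translation": [0, 0, 2], "roll": 0},
    {"translation": [0, 0, 1.5], "roll": 0},
    {"translation": [0, 0, 1], "roll": 0},
    {"translation": [0, 0, 0.8], "roll": 0},
    {"translation": [0, 0, 0], "roll": 0},
    {"translation": [0, 0, 0], "roll": 0}
  ]
}}

```text
time: 23.27
tool_pos: [0.465, 0.0188, 0.0623]
tool_rot: [-3.141, 0.0, -1.975]
contact_force: [-0.9, 0.2, 1.8]
opening: 0.0395
grip_force: 25.0
```

{"op": "step_arm", "data": {
  "commands": [
    {"translation": [0, 0, 0], "roll": 0},
    {"translation": [0, 0, 0], "roll": 0},
    {"translation": [0, 0, 0], "roll": 0},
    {"translation": [0, 0, 0], "roll": 0},
    {"translation": [0, 0, 0], "roll": 0},
    {"translation": [0, 0, 0], "roll": 0},
    {"translation": [0, 0, -5], "roll": 0},
    {"translation": [0, 0, -35], "roll": 0},
    {"translation": [0, 0, -35], "roll": 0},
    {"translation": [0, 0, 0], "roll": 0.113},
    {"translation": [0, 0, 0], "roll": 0.113},
    {"translation": [0, 0, 0], "roll": 0.113},
    {"translation": [0, 0, 0], "roll": 0.113},
    {"translation": [0, 0, 0], "roll": 0.113},
    {"translation": [0, 0, 0], "roll": 0.113},
    {"translation": [0, 0, 0], "roll": 0.113},
    {"translation": [0, 0, 0], "roll": 0}
  ],
  "fingers": 1
}}

```text
time: 24.68
tool_pos: [0.465, 0.0188, 0.1375]
tool_rot: [-3.142, 0.0, -2.77]
contact_force: [0.2, 0.7, 0.1]
opening: 0.0918
grip_force: 0.0
```

{"op": "step_arm", "data": {
  "commands": [
    {"translation": [-2.5, -34.7, 0], "roll": 0},
    {"translation": [-2.5, -34.7, 0], "roll": 0},
    {"translation": [-2.5, -34.7, 0], "roll": 0},
    {"translation": [-2.5, -34.7, 0], "roll": 0},
    {"translation": [-2.5, -34.7, 0], "roll": 0},
    {"translation": [-2.5, -34.7, 0], "roll": 0},
    {"translation": [-2.5, -34.7, 0], "roll": 0},
    {"translation": [-2.5, -34.7, 0], "roll": 0},
    {"translation": [-2.5, -34.7, 0], "roll": 0},
    {"translation": [-2.5, -34.7, 0], "roll": 0},
    {"translation": [0, 0, 0], "roll": 0},
    {"translation": [0, 0, 0], "roll": 0}
  ]
}}

```text
time: 25.68
tool_pos: [0.6151, -0.2964, 0.1359]
tool_rot: [3.14, -0.001, -2.766]
contact_force: [-1.0, 0.3, -0.4]
opening: 0.0919
grip_force: 0.0
```

```bash
python3 plan.py .616 -.2945 .0 .376
python3 - <<'E'
from fit import *
b=read_camera('side');f=lambda u,v:cv2.resize(b[v-40:v+40,u-40:u+40],(400,400))[:,:,::-1]
cv2.imwrite('pics/c7.png',np.hstack([f(300,240),f(424,270)]))
E
```

```text
tool mm [ -1.6   1.3 135.9] roll 0.0 t 25.6833 pos [ 0.6151 -0.2964  0.1359] rot [ 3.140e+00 -1.000e-03 -2.766e+00] q6 -2.51 F [-1.   0.3 -0.4] open 0.0919 grip 0.0
```

View pics/c7.png

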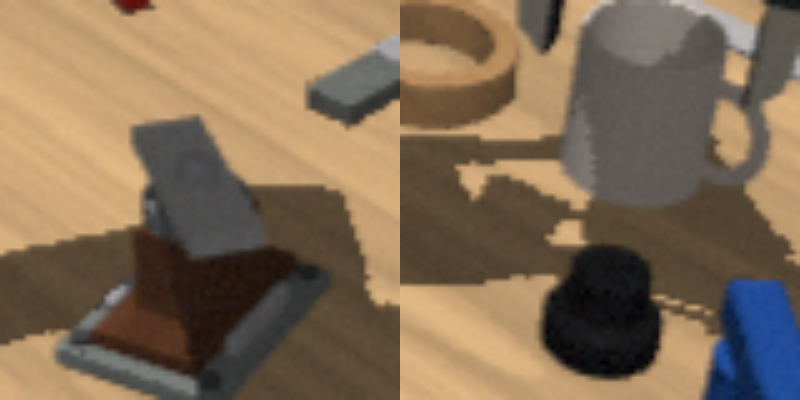

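{"op": "step_arm", "data": {
  "commands": [
    {"translation": [-0.8, 0.7, 30], "roll": 0},
    {"translation": [-0.3, 0.3, 30], "roll": 0},
    {"translation": [0, 0, 30], "roll": 0},
    {"translation": [0, 0, 25], "roll": 0},
    {"translation": [0, 0, 15], "roll": 0},
    {"translation": [0, 0, 3], "roll": 0},
    {"translation": [0, 0, 0], "roll": 0},
    {"translation": [0, 0, 0], "roll": 0},
    {"translation": [0, 0, 0], "roll": 0}
  ]
}}

```text
time: 26.48
tool_pos: [0.6172, -0.2937, 0.0063]
tool_rot: [-3.139, 0.002, -2.765]
contact_force: [-0.2, 0.2, 0.6]
opening: 0.0915
grip_force: 0.0
```

{"op": "step_arm", "data": {
  "commands": [
    {"translation": [0, 0, 0], "roll": 0},
    {"translation": [0, 0, 0], "roll": 0},
    {"translation": [0, 0, 0], "roll": 0},
    {"translation": [0, 0, 0], "roll": 0},
    {"translation": [0, 0, 0], "roll": 0},
    {"translation": [0, 0, 0], "roll": 0},
    {"translation": [0, 0, 0], "roll": 0},
    {"translation": [0, 0, 0], "roll": 0},
    {"translation": [0, 0, 0], "roll": 0},
    {"translation": [0, 0, 0], "roll": 0}
  ],
  "fingers": 0
}}

```text
time: 27.32
tool_pos: [0.6161, -0.2937, 0.004]
tool_rot: [-3.142, 0.0, -2.766]
contact_force: [0.9, -1.2, 0.1]
opening: 0.0395
grip_force: 25.0
```

```bash
python3 plan.py .465 .0188 .1 .376; python3 plan.py .616 -.2947 0 .376
```

```text
tool mm [ 26.1 346.1 -96. ] roll -0.001 t 27.3167 pos [ 0.6161 -0.2937  0.004 ] rot [-3.142  0.    -2.766] q6 -2.5 F [ 0.9 -1.2  0.1] open 0.0395 grip 24.992512384196743
tool mm [ 0.4 -0.9  4. ] roll -0.001 t 27.3167 pos [ 0.6161 -0.2937  0.004 ] rot [-3.142  0.    -2.766] q6 -2.5 F [ 0.9 -1.2  0.1] open 0.0395 grip 24.992512384196743
```

{"op": "step_arm", "data": {
  "commands": [
    {"translation": [0, 0, -10], "roll": 0},
    {"translation": [0, 0, -35], "roll": 0},
    {"translation": [0, 0, -35], "roll": 0},
    {"translation": [0, 0, -35], "roll": 0},
    {"translation": [0, 0, -20], "roll": 0},
    {"translation": [2.6, 34.6, 0], "roll": 0},
    {"translation": [2.6, 34.6, 0], "roll": 0},
    {"translation": [2.6, 34.6, 0], "roll": 0},
    {"translation": [2.6, 34.6, 0], "roll": 0},
    {"translation": [2.6, 34.6, 0], "roll": 0},
    {"translation": [2.6, 34.6, 0], "roll": 0},
    {"translation": [2.6, 34.6, 0], "roll": 0},
    {"translation": [2.6, 34.6, 0], "roll": 0},
    {"translation": [2.6, 34.6, 0], "roll": 0},
    {"translation": [2.6, 34.6, 0], "roll": 0},
    {"translation": [0, 0, 0], "roll": 0},
    {"translation": [0, 0, 0], "roll": 0},
    {"translation": [0, 0, 0], "roll": 0}
  ]
}}

```text
time: 28.82
tool_pos: [0.4657, 0.0186, 0.1398]
tool_rot: [-3.141, 0.001, -2.766]
contact_force: [-0.1, 0.3, 0.3]
opening: 0.0393
grip_force: 25.0
```

{"op": "step_arm", "data": {
  "commands": [
    {"translation": [0, 0, 7], "roll": 0},
    {"translation": [0, 0, 7], "roll": 0},
    {"translation": [0, 0, 5], "roll": 0},
    {"translation": [0, 0, 4], "roll": 0},
    {"translation": [0, 0, 4], "roll": 0},
    {"translation": [0, 0, 0], "roll": 0},
    {"translation": [0, 0, 0], "roll": 0}
  ]
}}

```text
time: 29.4
tool_pos: [0.465, 0.0187, 0.1118]
tool_rot: [3.141, -0.001, -2.767]
contact_force: [-0.6, 1.1, -0.8]
opening: 0.0396
grip_force: 25.0
```

{"op": "step_arm", "data": {
  "commands": [
    {"translation": [0, 0, 3], "roll": 0},
    {"translation": [0, 0, 2.5], "roll": 0},
    {"translation": [0, 0, 2], "roll": 0},
    {"translation": [0, 0, 1], "roll": 0},
    {"translation": [0, 0, 0.8], "roll": 0},
    {"translation": [0, 0, 0], "roll": 0},
    {"translation": [0, 0, 0], "roll": 0}
  ]
}}

```text
time: 29.98
tool_pos: [0.4651, 0.0188, 0.1028]
tool_rot: [3.142, 0.0, -2.766]
contact_force: [-0.9, -1.3, -2.1]
opening: 0.0387
grip_force: 25.0
```

{"op": "step_arm", "data": {
  "commands": [
    {"translation": [0, 0, 0.8], "roll": 0},
    {"translation": [0, 0, 0.3], "roll": 0},
    {"translation": [0, 0, 0], "roll": 0},
    {"translation": [0, 0, 0], "roll": 0}
  ]
}}

```text
time: 30.32
tool_pos: [0.4652, 0.0188, 0.1019]
tool_rot: [-3.141, 0.0, -2.766]
contact_force: [-0.6, 0.1, 1.2]
opening: 0.0394
grip_force: 25.0
```

Contact at the expected height. I'll release, rise, move off to the side and check.

{"op": "step_arm", "data": {
  "commands": [
    {"translation": [0, 0, 0], "roll": 0},
    {"translation": [0, 0, 0], "roll": 0},
    {"translation": [0, 0, 0], "roll": 0},
    {"translation": [0, 0, 0], "roll": 0},
    {"translation": [0, 0, 0], "roll": 0},
    {"translation": [0, 0, 0], "roll": 0},
    {"translation": [0, 0, -5], "roll": 0},
    {"translation": [0, 0, -25], "roll": 0},
    {"translation": [0, 0, -30], "roll": 0},
    {"translation": [0, 0, -30], "roll": 0},
    {"translation": [0, 25, 0], "roll": 0},
    {"translation": [0, 25, 0], "roll": 0},
    {"translation": [0, 25, 0], "roll": 0},
    {"translation": [0, 25, 0], "roll": 0},
    {"translation": [0, 25, 0], "roll": 0},
    {"translation": [0, 25, 0], "roll": 0},
    {"translation": [0, 25, 0], "roll": 0},
    {"translation": [0, 0, 0], "roll": 0},
    {"translation": [0, 0, 0], "roll": 0},
    {"translation": [0, 0, 0], "roll": 0}
  ],
  "fingers": 1
}}

```text
time: 31.98
tool_pos: [0.4011, 0.1813, 0.192]
tool_rot: [-3.141, 0.0, -2.766]
contact_force: [0.0, -0.5, 0.7]
opening: 0.0919
grip_force: 0.0
```

Run:
```python
from fit import *
b=save('side','side8.png');a=save('top','top8.png');f=lambda b,u,v:cv2.resize(b[v-40:v+40,u-40:u+40],(400,400))[:,:,::-1]
cv2.imwrite('pics/c8.png',np.hstack([f(b,300,240),f(a,305,255)]))
for c,i in(('side',b),('top',a)):
  print(proj(c,[.4652,.0188,.146]), fit(c,i,'cap',np.array([.465,.019,0]),.098))
```

```text
[298.86855806 218.38086751] (array([0.46106803, 0.01613624, 0.10081716]), np.float64(0.289308176100629))
[303.21245563 257.38949043] (array([0.46822112, 0.01967775, 0.0011566 ]), np.float64(0.35398186355662076))
```

View pics/c8.png

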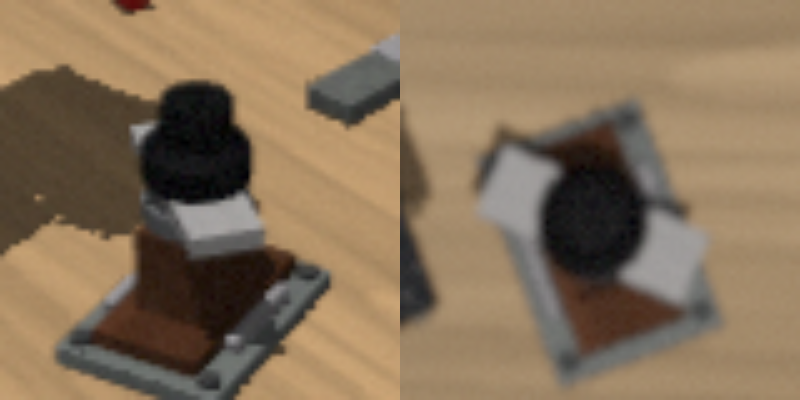

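The pictures show all four parts stacked flat on the spindle in the right order, with the cap seated on the bar (side pixel about 300,228) and the gripper clear.

```bash
python3 -c "
from cell import *
print(hand_in())"
```

```text
the job is handed in; nothing more can be done
None
```

The job is handed in at about 32 s of the 72 s limit: the last pictures show flange, spacer, clamp bar and cap stacked flat on the spindle in that order, with the gripper clear, but the hand-in returned no verdict.

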